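# Clip the gel cassette shut

## Task

Squeeze the wide spring clip off the parking bar, carry it to the wide glass-plate cassette and let it close over the middle of that cassette's top edge, pushed well down so that it grips the plates squarely. Let it go there, and leave the narrow clip where it is on the bar.

Things in the scene. Friction and masses are not known exactly. Their poses are not given: they have to be found in the camera images.
- wide_clip: Wide steel bulldog clip, 70 g, 50 mm wide, upright on the bar's edge: handles up, jaws down. Origin: middle of the underside of its dark housing (12 x 50 x 10 mm), which rests on the edge it grips. z up, y along its width, x the way the jaws open; alike when turned half round. Jaws reach 26 mm below the origin, gripping from 16 mm down; two arms hinge at x +-8, z 5 mm.
- wide_clip_handles (a point): Point midway between the wide clip's two handles, 32 mm above its origin, same axes. Handles: flat plates 3 mm thick, 26 mm wide along y, rising to 46 mm above the origin, leaning outward 20 degrees; outer faces 50 mm apart at the top, 31 mm at 20 mm above the origin. Pinch them along x from above.
- wide_clip_jaw (a joint): Opening of the wide clip, rad each side: 0 closed on a 6 mm plate (bar or cassette), -0.08 closed on nothing, 0.35 fully squeezed (a stop): handles upright, 20 mm over their outer faces, jaws 21 mm apart. Squeezing takes 5 to 8 N a side (grip with 10 to 25 N); let go, it springs shut.
- narrow_clip: Narrow steel clip, like the wide one but 22 mm wide (handles 18 mm wide), parked on the same bar, centre 84 mm from the wide one's, on either side of it. To be left there. Same frame.
- bar: Parking bar, fixed: black base 70 x 160 x 12 mm with an upright aluminium plate 6 mm thick and 160 mm long, its top edge 75 mm above the bench. Origin at the middle of the underside; z up, y along the plate. Both clips grip its top edge.
- wide_cassette: Wide cassette, fixed: glass and white ceramic plates sandwiched, 6 mm thick, 120 mm wide, upright in a grey stand (base 70 x 150 x 22 mm, end posts to 70 mm). Top edge 110 mm above the bench, free all along. Origin: middle of the underside; z up, y along the plates' width, x through them. A narrow cassette, 60 mm wide, else alike, stands elsewhere: not that one.
- wide_cassette_top (a point): Middle of the wide cassette's top edge, 110 mm above its origin, same axes.
Mind the look-alikes: they are no part of the job. Leave any blue, red or yellow look-alike of the wide_clip alone.

How it is judged:
By the outcome, as a careful person would: the job done as asked, in the order asked, and still so for the second after the job is handed in, with the robot touching nothing.
It also fails if it takes over 40 s, if anything falls off the work surface, if the arm or the gripper's body presses on something with over 40 N, if the wrist force passes 120 N, or if a joint passes its speed limit or range.

## Robot

A 7-joint arm with a two-finger parallel gripper is mounted at the origin on the work surface. World frame = base frame: x ahead of the robot, y to its left, z up, the work surface at z = 0. Lengths are in m, angles in rad, forces in N, time in s.
With the tool pointing down it reaches from about 0.425 to 1.025 m from the base axis. Payload 9.4 kg.
Tool frame: the origin (TCP) lies midway between the tips of the shut fingers; the grasp point (between the pads) lies 19 mm behind it; z points along the fingers, y is the line along which they close (so a half turn about z gives the same grasp; the last joint's range is limited). The gripper opens to 85 mm and grips with 20 to 120 N. Pads are 22 mm wide; open, the fingers measure 114 mm over their backs; the gripper's body (76 mm by 85 mm) begins 54 mm behind the grasp point. The pads swing forward as they close: fully open they stand 13 mm farther back than shut.
Start: joints at [-0.077, 0.599, -0.003, 1.599, 0.002, 0.943, -0.08], TCP at [0.725, -0, 0.204] pointing down, gripper open.
Joint ranges: [-2.57, 2.57], [-0.35, 1.97], [-1.29, 1.29], [0.11, 2.56], [-1.05, 4.19], [0.11, 1.86], [-2.63, 2.63]. Speed limits (rad/s): [2.22, 2.22, 3.01, 3.01, 3.14, 3.14, 3.14].

## Interface

Orientations are given as a 3x3 rotation matrix whose columns are the frame's x, y, z axes.
In Python, from plant import r gives the robot as it stands. The module is installed in compiled form; this text tells all that it offers.
- The arm moves only by the shell command python3 -m inch 'ROWS' [FORCE]. ROWS is a JSON object of lists of equal length, an entry for each row: "dp": the shift along the tool's x, y, z in m, a list of three; "turn": the turn about the tool's z in rad; "claw": the opening, from 0 (shut) to 1 (fully open). In form: {"dp": [[tx, ty, tz], ...], "turn": [turn, ...], "claw": [claw, ...]}. A call has 1 to 12 rows; each row shifts and turns the commanded pose from where the row before left it, along the tool's axes as they then stand; what a row does not reach is not made up. A row lasts 1/8 s, in which the tool goes at most 62.5 mm and 10.7 degrees, less where a joint would pass 70% of its speed; a pose out of reach is approached as far as the arm can. A call is refused whole if a number of a shift passes 0.0625 or a number of a turn 0.188, either way. A call with a gripper value outside its range is refused whole. The fingers move at their own pace and stop on an object; FORCE is the grip in N (left out, the last holds). Time passes only in rows, so rows that do not move let the fingers close. It gives the time, the measured TCP pose, the force, the opening and the grip force at its end, in the units of the state.
- r.get_obs(): the state, without advancing time (a new reading comes with each control period).
- r.read_camera(name): name is "scene" or "side" or "wrist"; returns (picture, depth): 400x640x3 uint8, red, green, blue; 400x640 float32, m along the optical axis (not along the pixel's ray), 0 where there is no reading.
- r.camera_params(name): a dict with "fovy" (degrees; the focal length in pixels is half the picture's height over the tangent of half this angle, whatever the lens; pixels are square), "cx", "cy" (the principal point, pixels), "R" (3x3) and "t" (3): a world point X has camera coordinates R X + t; the wrist camera has in their place "T_tool_cam" (4x4, takes a point from camera to tool coordinates, whose origin is the TCP and whose axes are the flange's). Camera axes: x right, y down, z forward; pixel columns grow to the right and rows downward; lengths in m; the calibration is good to about 2 mm. A picture is of the moment at which its call begins: read the wrist's pose just before it. camera_params takes no time and is no camera call.
- r.hand_in(): hands the job in; it is judged then, once.
Trained networks look in the newest picture that a camera, given by its name, has taken for a name from the list of things; names that differ only in an ending like _2 or _b are one class to them, and where a whole thing is asked for, a point or a joint stands for the part that bears it (a point fixed in the world has none). Each returns a list of dicts, best first, with "confidence" (0 to 1); they miss things now and then, are a little off and sometimes report something else, mostly with a low value. They report only what shows in the picture. A call takes as long as a camera call. They do not tell look-alikes from the thing itself.
- r.cut_out(label, camera): "mask" (400x640 bool, what is visible of it) and "box" ([centre column, centre row, width, height] in pixels, round what is visible of it).
The state is a dict: "time_s": time; "joint_pos": joint angles; "qd": joint speeds; "joint_efforts": joint torques, N m; "position": TCP position; "tool_rot": TCP orientation; "ft_force": force on the tool from outside, world axes, zero at the start; "moment": the same for the moment, N m; "width": finger opening in m; "grasp_force": force on a finger pad.
Only numpy, scipy, OpenCV 4.12 (cv2) and the standard library are available. Lean on these libraries where they do the work, as an engineer would, in place of code of your own. Each camera call takes 0.05 s, during which the arm holds its last target. There are 200 camera calls.

## Working session

There is one attempt and no reset: what is moved stays moved. The work goes in short steps, Python scripts to look and compute and a shell command to move; the robot and the scene stay as the last step left them, time stands still between calls to the robot, and variables do not carry over. Pictures are saved under pics/ and viewed, at most 10 in all, crops included, and the job is handed in when it is done.

```bash
mkdir -p pics; cat > h.py <<'E'
import numpy as np, cv2
from plant import r
def cloud(name):
    o=r.get_obs(); im,d=r.read_camera(name); p=r.camera_params(name)
    f=200/np.tan(np.radians(p["fovy"])/2)
    v,u=np.mgrid[0:400,0:640]
    P=np.stack([(u-p["cx"])/f*d,(v-p["cy"])/f*d,d],-1)
    if "R" in p: W=(P-np.array(p["t"]))@np.array(p["R"])
    else:
        T=np.array(p["T_tool_cam"]); W=(P@T[:3,:3].T+T[:3,3])@np.array(o["tool_rot"]).T+np.array(o["position"])
    W[d==0]=np.nan
    return im,d,W
E
python3 - <<'E'
from h import *
for n in ["scene","side"]:
    im,d,W=cloud(n); cv2.imwrite(f"pics/{n}0.png",im[...,::-1])
    for l in ["wide_clip","narrow_clip","bar","wide_cassette"]:
        for c in r.cut_out(l,n)[:4]:
            m=c["mask"]; Q=W[m]; Q=Q[~np.isnan(Q[:,0])]
            print(n,l,round(c["confidence"],2),np.round(c["box"]),np.round(np.median(Q,0),3),np.round(np.percentile(Q,98,axis=0),3),np.round(np.percentile(Q,2,axis=0),3))
print(r.get_obs()["time_s"], r.get_obs()["tool_rot"])
E
```

```text
scene wide_clip 0.95 [377. 229.  22.  32.] [0.644 0.13  0.038] [0.666 0.158 0.073] [0.595 0.111 0.002]
scene wide_clip 0.75 [336. 202.  20.  32.] [0.593 0.039 0.084] [0.767 0.063 0.239] [0.563 0.013 0.051]
scene wide_clip 0.55 [333. 246.  19.  32.] [0.693 0.021 0.038] [0.708 0.044 0.073] [ 0.661 -0.002  0.004]
scene narrow_clip 0.58 [302. 204.  14.  31.] [ 0.596 -0.044  0.097] [ 0.611 -0.034  0.121] [ 0.563 -0.055  0.052]
scene bar 0.59 [320. 224.  69.  38.] [ 0.59  -0.012  0.021] [0.622 0.074 0.075] [ 0.584 -0.08   0.004]
scene wide_cassette 0.81 [406. 183.  57.  41.] [0.477 0.238 0.044] [0.51  0.305 0.11 ] [0.466 0.169 0.005]
side wide_clip 0.76 [357. 251.  29.  42.] [0.481 0.04  0.037] [0.51  0.061 0.073] [0.461 0.016 0.001]
side wide_clip 0.63 [260. 258.  25.  35.] [0.64  0.14  0.037] [0.664 0.159 0.073] [0.62  0.105 0.   ]
side wide_clip 0.58 [306. 220.  27.  44.] [0.585 0.043 0.085] [0.642 0.066 0.122] [ 0.564 -0.04   0.001]
side wide_clip 0.57 [272. 208.  25.  35.] [0.684 0.026 0.037] [0.706 0.047 0.073] [ 0.661 -0.001  0.005]
side narrow_clip 0.71 [302. 210.  20.  25.] [0.598 0.041 0.099] [0.63  0.054 0.122] [ 0.588 -0.031  0.001]
side narrow_clip 0.68 [325. 185.  18.  34.] [ 0.589 -0.04   0.086] [ 0.627 -0.031  0.12 ] [ 0.571 -0.11   0.002]
side bar 0.88 [318. 221.  61.  78.] [0.576 0.016 0.013] [0.615 0.078 0.076] [ 0.55  -0.071  0.008]
side wide_cassette 0.61 [309. 348.  76. 101.] [0.466 0.254 0.024] [0.505 0.315 0.111] [0.435 0.175 0.01 ]
0.5 [[ 3.33179075e-06  9.99999993e-01 -1.20685524e-04]
 [ 9.99999999e-01 -3.33677224e-06 -4.12763884e-05]
 [-4.12767908e-05 -1.20685386e-04 -9.99999992e-01]]
```

```bash
python3 - <<'E'
import cv2,numpy as np
a=cv2.imread("pics/scene0.png")[130:330,220:520];b=cv2.imread("pics/side0.png")[150:400,200:460]
a=cv2.resize(a,(400,267));b=cv2.resize(b,(400,385))
c=np.zeros((400,800,3),np.uint8);c[:267,:400]=a;c[:385,400:]=b
cv2.imwrite("pics/both.png",c)
E
```

```text
(no output)
```

View pics/both.png

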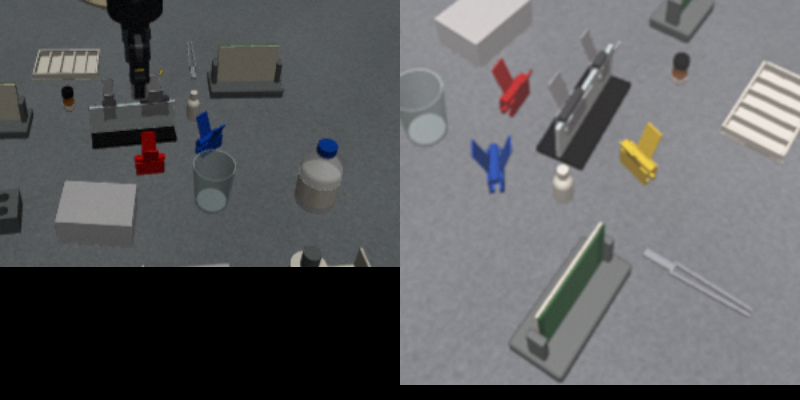

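The left crop (scene) shows the bar with the steel clips at about (105,95) and (152,95), the wide one towards +y, and the wide cassette at (245,70). Red, blue and yellow look-alikes are lying around. I'll go above the clip and look with the wrist camera.

```bash
python3 -m inch '{"dp":[[0.02,-0.03,-0.04],[0.02,-0.04,-0.04],[0,-0.04,0],[0,-0.02,0],[0,0,0]],"turn":[0,0,0,0,0],"claw":[1,1,1,1,1]}' 40
python3 - <<'E'
from h import *
im,d,W=cloud("wrist"); cv2.imwrite("pics/w1.png",im[...,::-1]); np.save("w1.npy",W)
print(np.round(r.camera_params("wrist")["T_tool_cam"],3))
for l in ["wide_clip","narrow_clip","bar","wide_cassette"]:
    for c in r.cut_out(l,"wrist")[:4]:
        m=c["mask"]; Q=W[m]; Q=Q[~np.isnan(Q[:,0])]
        print(l,round(c["confidence"],2),np.round(c["box"]),np.round(np.median(Q,0),3),np.round(np.percentile(Q,98,axis=0),3),np.round(np.percentile(Q,2,axis=0),3))
E
```

```text
time_s: 1.12
position: [0.594, 0.04, 0.2852]
tool_rot: [[-0.0, 1.0, 0.001], [1.0, 0.0, 0.0], [0.0, 0.001, -1.0]]
ft_force: [0.9, -0.9, -0.3]
width: 0.0854
grasp_force: 0.0
[[-0.    -0.955 -0.296  0.076]
 [ 1.    -0.001  0.001 -0.   ]
 [-0.001 -0.296  0.955 -0.169]
 [ 0.     0.     0.     1.   ]]
wide_clip 0.95 [395. 181.  40.  42.] [0.686 0.025 0.038] [0.706 0.047 0.073] [ 0.661 -0.001  0.011]
wide_clip 0.85 [244. 172.  45.  38.] [0.484 0.036 0.037] [0.51  0.062 0.072] [0.462 0.017 0.002]
wide_clip 0.72 [363.  90.  50.  41.] [0.644 0.139 0.038] [0.664 0.158 0.073] [0.619 0.113 0.   ]
wide_clip 0.56 [312. 171.  47.  47.] [0.582 0.042 0.087] [0.606 0.066 0.121] [0.559 0.015 0.051]
narrow_clip 0.68 [315. 239.  40.  32.] [ 0.586 -0.04   0.087] [ 0.608 -0.03   0.121] [ 0.562 -0.065  0.012]
narrow_clip 0.26 [312. 170.  43.  47.] [0.583 0.042 0.087] [0.606 0.066 0.121] [0.56  0.017 0.059]
bar 0.84 [315. 198.  54. 127.] [ 0.588 -0.008  0.012] [0.618 0.078 0.075] [ 0.55  -0.074  0.009]
wide_cassette 0.6 [220.  33.  62.  65.] [0.473 0.199 0.023] [0.504 0.237 0.11 ] [0.437 0.168 0.009]
```

View pics/w1.png

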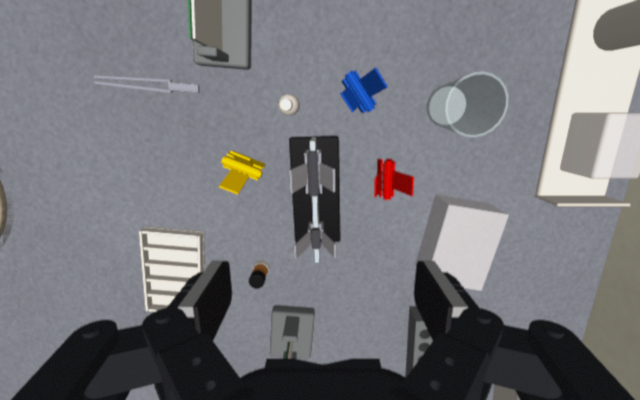

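The wide steel clip sits at pixel (312,172) and the narrow one at (315,240), with the bar slightly tilted. The cassette is only partly in view, at top left. Now I'll fit the bar and cassette lines.

```bash
python3 - <<'E'
from h import *
def fit(Q,t):
    c=Q.mean(0); 
    dx,dy=cv2.fitLine(Q[:,:2].astype(np.float32),cv2.DIST_HUBER,0,.01,.01)[:2,0]
    if dy<0: dx,dy=-dx,-dy
    s=(Q[:,:2]-c[:2])@[dx,dy]; mid=c[:2]+np.array([dx,dy])*(s.max()+s.min())/2
    print(t,len(Q),"mid",np.round(mid,4),"len",round(np.ptp(s),4),"yaw dx/dy",round(-np.arctan2(dx,dy),4))
for n in ["wrist","scene","side"]:
    if n=="wrist": W=np.load("w1.npy")
    else: _,_,W=cloud(n)
    x,y,z=W[...,0],W[...,1],W[...,2]
    fit(W[(abs(z-.075)<.004)&(abs(x-.586)<.014)&(abs(y)<.1)],n+" bar")
    a=W[(z>.1)&(z<.123)&(abs(x-.585)<.045)&(abs(y-.04)<.036)]
    if len(a)>5: print("handles",len(a),np.round(a.mean(0),4),np.round(a.min(0),4),np.round(a.max(0),4))
    b=W[(z<.018)&(z>.008)&(abs(x-.585)<.06)&(abs(y)<.1)]
    fit(b,n+" base")
    for zz in (.1,.06):
        c=W[(z>.105 if zz==.1 else (z>.06)&(z<.1))&(z<.115)&(abs(x-.475)<.05)&(abs(y-.24)<.1)]
        if len(c)>10: fit(c,n+" cass%g"%zz)
print(r.get_obs()["time_s"])
E
```

```text
wrist bar 339 mid [ 0.5837 -0.0013] len 0.159 yaw dx/dy 0.0357
handles 475 [0.5816 0.0413 0.1131] [0.5582 0.0272 0.1002] [0.607  0.0543 0.123 ]
wrist base 3029 mid [ 0.5864 -0.0007] len 0.1628 yaw dx/dy 0.1094
wrist cass0.1 308 mid [0.4676 0.1985] len 0.0338 yaw dx/dy -0.0799
wrist cass0.06 829 mid [0.4696 0.1995] len 0.0559 yaw dx/dy -0.0757
scene bar 167 mid [ 0.5907 -0.0019] len 0.1569 yaw dx/dy -0.0119
handles 164 [0.5809 0.039  0.1117] [0.5597 0.0261 0.1   ] [0.611  0.0519 0.1229]
scene base 649 mid [ 0.6029 -0.0017] len 0.1598 yaw dx/dy 0.039
scene cass0.1 134 mid [0.4734 0.2406] len 0.1195 yaw dx/dy -0.08
scene cass0.06 591 mid [0.4743 0.2398] len 0.1395 yaw dx/dy -0.0837
side bar 165 mid [ 0.582  -0.0014] len 0.1588 yaw dx/dy 0.0372
handles 137 [0.594  0.0419 0.1133] [0.5588 0.0272 0.1004] [0.6088 0.0542 0.123 ]
side base 1273 mid [ 5.735e-01 -3.000e-04] len 0.1637 yaw dx/dy -0.0639
side cass0.1 349 mid [0.4709 0.2413] len 0.1191 yaw dx/dy -0.0665
side cass0.06 595 mid [0.4686 0.241 ] len 0.1412 yaw dx/dy -0.0755
1.475
```

```bash
python3 -m inch '{"dp":[[0.001,-0.0115,0.04],[0,0,0.05],[0,0,0.03],[0,0,0.015],[0,0,0],[0,0,0]],"turn":[-0.036,0,0,0,0,0],"claw":[1,1,1,1,1,1]}' 22
python3 - <<'E'
from h import *
im,d,W=cloud("wrist"); cv2.imwrite("pics/w2.png",im[...,::-1])
x,y,z=W[...,0],W[...,1],W[...,2]
a=W[(z>.1)&(z<.124)&(abs(x-.5825)<.032)&(abs(y-.04)<.03)]
print("handles",len(a),np.round(a.min(0),4),np.round(a.max(0),4))
for s in (a[a[:,0]<.5825],a[a[:,0]>.5825]):
    t=s[s[:,2]>.115]; print(len(t),np.round(t.mean(0),4),np.round(np.polyfit(t[:,1],t[:,0],1),4))
b=W[(abs(z-.075)<.003)&(abs(x-.5825)<.01)&(abs(y)<.1)];print(len(b),np.round(np.polyfit(b[:,1],b[:,0],1),4), np.round(b.mean(0),4))
E
```

```text
time_s: 2.22
position: [0.5844, 0.0411, 0.1506]
tool_rot: [[-0.036, 0.999, 0.002], [0.999, 0.036, 0.0], [0.0, 0.002, -1.0]]
ft_force: [-0.2, -0.1, 0.5]
width: 0.0853
grasp_force: 0.0
handles 1239 [0.5578 0.0268 0.1001] [0.6075 0.0543 0.1229]
290 [0.5607 0.0404 0.1195] [-0.024   0.5617]
286 [0.6048 0.0418 0.1195] [-0.0259  0.6059]
576 [-0.0169  0.584 ] [ 0.584  -0.0012  0.0748]
```

View pics/w2.png

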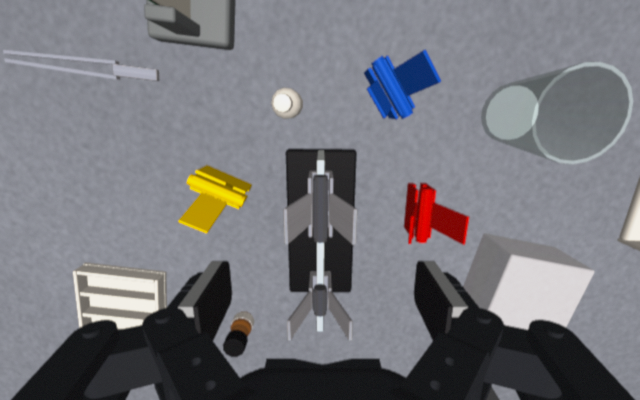

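The wide clip is centred at (321,208) between the fingers, aligned with the bar. It needs a 1.7 mm shift, then I'll descend and squeeze.

```bash
python3 -m inch '{"dp":[[0,-0.0017,0.02],[0,0,0.025],[0,0,0.015],[0,0,0],[0,0,0],[0,0,0],[0,0,0],[0,0,0],[0,0,0],[0,0,0]],"turn":[0.004,0,0,0,0,0,0,0,0,0],"claw":[1,1,1,1,0,0,0,0,0,0]}' 22
python3 - <<'E'
from h import *
im,d,W=cloud("wrist"); cv2.imwrite("pics/w3.png",im[...,::-1])
E
```

```text
time_s: 3.52
position: [0.5829, 0.0411, 0.0909]
tool_rot: [[-0.032, 0.999, 0.003], [0.999, 0.032, 0.0], [0.0, 0.003, -1.0]]
ft_force: [-0.2, -0.1, 8.4]
width: 0.018
grasp_force: 24.9
```

View pics/w3.png

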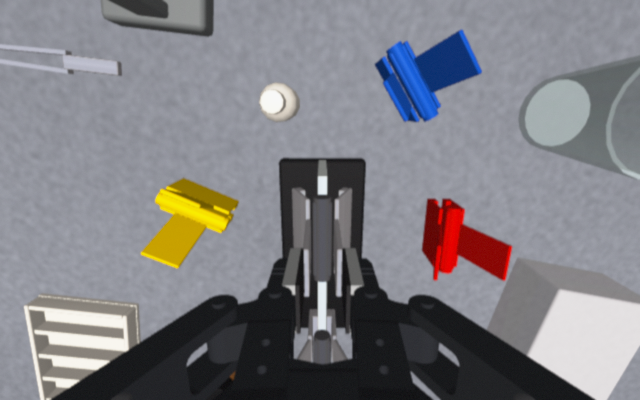

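The handles are upright between the pads at (322,260), and the jaws stand clear on both sides of the plate. Lifting now.

```bash
python3 -m inch '{"dp":[[0,0,-0.005],[0,0,-0.015],[0,0,-0.025],[0,0,-0.03],[0,0,-0.03],[0,0,-0.02],[0,0,0],[0,0,0]],"turn":[0,0,0,0,0,0,0,0],"claw":[0,0,0,0,0,0,0,0]}' 22
python3 - <<'E'
from h import *
im,d,W=cloud("wrist"); cv2.imwrite("pics/w4.png",im[...,::-1])
o=np.array(r.get_obs()["position"]); V=W-o; v=V[(abs(V[...,0])<.05)&(abs(V[...,1])<.05)&(abs(V[...,2])<.06)]
E
```

```text
time_s: 4.58
position: [0.5813, 0.0409, 0.2141]
tool_rot: [[-0.032, 0.999, -0.001], [0.999, 0.032, -0.0], [-0.0, -0.001, -1.0]]
ft_force: [-0.6, 0.2, -0.8]
width: 0.0181
grasp_force: 24.4
```

View pics/w4.png

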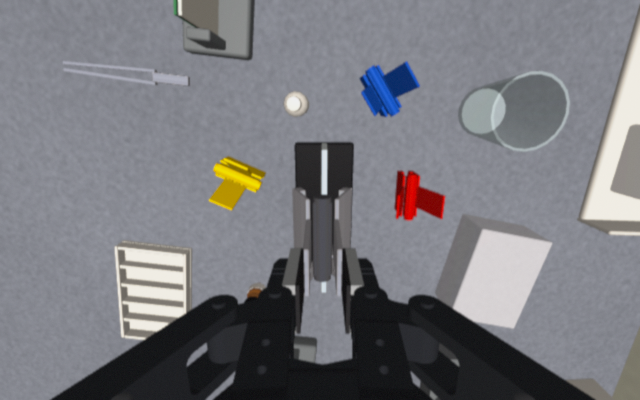

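The clip is hanging in the gripper clear of the bar, its housing at (322,240), and the cassette is coming in at top left (215,30). I'll move towards the cassette and measure it from there.

```bash
python3 -m inch '{"dp":[[0.015,-0.012,0],[0.025,-0.022,0],[0.03,-0.026,0],[0.028,-0.024,0],[0.02,-0.016,0],[0,0,0],[0,0,0]],"turn":[0,0,0,0.05,0.055,0,0],"claw":[0,0,0,0,0,0,0]}' 22
python3 - <<'E'
from h import *
im,d,W=cloud("wrist"); cv2.imwrite("pics/w5.png",im[...,::-1])
x,y,z=W[...,0],W[...,1],W[...,2]
c=W[(abs(z-.11)<.004)&(abs(x-.472)<.02)&(y>.17)&(y<.31)]
print(len(c),c.min(0),c.max(0),np.polyfit(c[:,1],c[:,0],1),c.mean(0))
q=np.polyfit(c[:,1],c[:,0],1); m=(c[:,1].min()+c[:,1].max())/2; print("mid",np.polyval(q,m),m)
o=r.get_obs(); T=np.array(o["position"]);R=np.array(o["tool_rot"])
P=(W-T)@R; s=P[(abs(P[...,0])<.05)&(abs(P[...,1])<.03)&(P[...,2]<.06)&(P[...,2]>0.005)]
print("clip housing in tool",len(s),np.round(s.min(0),4),np.round(s.max(0),4),np.round(np.median(s,0),4))
E
```

```text
time_s: 5.5
position: [0.4788, 0.1564, 0.2142]
tool_rot: [[0.072, 0.997, -0.0], [0.997, -0.072, -0.0], [-0.0, -0.0, -1.0]]
ft_force: [0.2, -0.8, -0.6]
width: 0.0183
grasp_force: 24.4
969 [0.46276485 0.18155722 0.10605445] [0.47797485 0.30122325 0.11185848] [0.08159847 0.45072968] [0.47083286 0.24636716 0.10965786]
mid 0.4704267542202982 0.24139023424107983
clip housing in tool 2821 [-0.0279 -0.0212  0.005 ] [0.0268 0.0196 0.0403] [ 0.0093 -0.0012  0.0121]
```

View pics/w5.png

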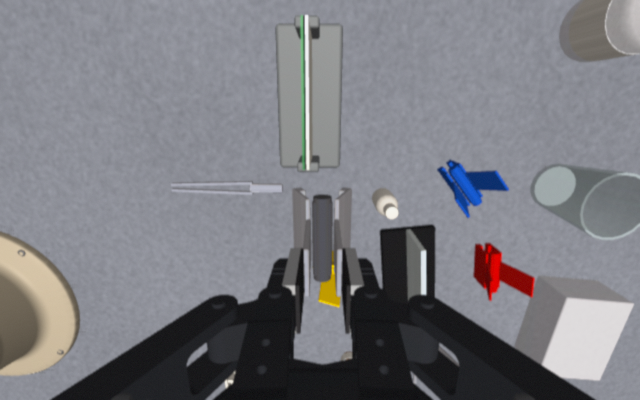

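The cassette top edge runs from (308,15) to (306,170), and the held clip is at (322,240) with its jaws open at about 300 and 345. I'll move over the middle and stop just above the edge.

```bash
python3 -m inch '{"dp":[[0.02,-0.004,0],[0.03,-0.005,0],[0.025,-0.0048,0],[0.0097,0,0.015],[0,0,0.02],[0,0,0],[0,0,0]],"turn":[0,0,0,0.01,0,0,0],"claw":[0,0,0,0,0,0,0]}' 22
python3 - <<'E'
from h import *
im,d,W=cloud("wrist"); s,_,S=cloud("side"); a,_,A=cloud("scene")
o=r.get_obs(); T=np.array(o["position"]);R=np.array(o["tool_rot"])
print("target in tool",R.T@(np.array([.4704,.2414,.11])-T))
P=(W-T)@R
c=P[(abs(W[...,2]-.11)<.003)&(abs(W[...,0]-.473)<.02)&(W[...,1]>.25)&(W[...,1]<.31)]
print("edge in tool",len(c),np.polyfit(c[:,0],c[:,1],1),c[:,0].max())
j=P[(abs(P[...,0])<.035)&(abs(P[...,1])<.03)&(P[...,2]>.005)&(P[...,2]<.047)]
for lo in (.005,.015,.025,.035):
    q=j[(j[:,2]>lo)&(j[:,2]<lo+.01)]
    if len(q): print(lo,len(q),np.round(q.min(0),4),np.round(q.max(0),4))
c=np.zeros((400,800,3),np.uint8);c[:,:400]=im[::1,120:520,::-1]
c[:,400:]=cv2.resize(s[230:400,225:395,::-1],(400,400))
cv2.imwrite("pics/w6.png",c)
E
```

```text
time_s: 6.42
position: [0.4719, 0.2411, 0.1794]
tool_rot: [[0.084, 0.996, -0.0], [0.996, -0.084, -0.001], [-0.001, -0.0, -1.0]]
ft_force: [0.3, 0.1, -0.1]
width: 0.0178
grasp_force: 24.4
target in tool [-0.0004656  -0.00157209  0.07001062]
edge in tool 387 [-0.0223818  -0.00099504] 0.059591499086781956
0.005 1788 [-0.0286 -0.0122  0.005 ] [0.0259 0.0113 0.015 ]
0.015 492 [-0.014  -0.0158  0.015 ] [0.0255 0.0147 0.025 ]
0.025 567 [-0.0187 -0.0197  0.025 ] [0.0239 0.0182 0.0349]
0.035 244 [-0.0202 -0.0209  0.035 ] [0.0237 0.0199 0.0415]
```

View pics/w6.png

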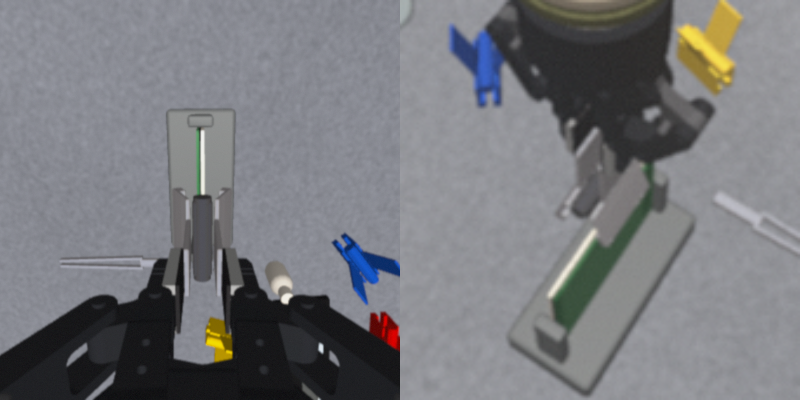

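Left: the clip housing at (203,235) is in line with the plate's top edge at (202,160), with a jaw on each side. Right (side view): the jaws are just above the edge near its middle. The offsets are about 1 mm, so I'm lowering.

```bash
python3 -m inch '{"dp":[[0,-0.0005,0.012],[0,0,0.016],[0,0,0.012],[0,0,0.007],[0,0,0.003],[0,0,0],[0,0,0]],"turn":[-0.004,0,0,0,0,0,0],"claw":[0,0,0,0,0,0,0]}' 22
```

```text
time_s: 7.45
position: [0.4712, 0.2421, 0.1298]
tool_rot: [[0.079, 0.997, 0.001], [0.997, -0.079, 0.0], [0.0, 0.001, -1.0]]
ft_force: [-0.1, -0.3, 0.0]
width: 0.0185
grasp_force: 24.4
```

```bash
python3 -m inch '{"dp":[[0,0,0.0015],[0,0,0.0015],[0,0,0.0015],[0,0,0],[0,0,0]],"turn":[0,0,0,0,0],"claw":[0,0,0,0,0]}' 22
```

```text
time_s: 8.07
position: [0.4713, 0.2421, 0.1258]
tool_rot: [[0.079, 0.997, 0.001], [0.997, -0.079, 0.0], [0.0, 0.001, -1.0]]
ft_force: [-2.2, -1.3, 10.6]
width: 0.0181
grasp_force: 25.1
```

```bash
python3 -m inch '{"dp":[[0,0,0.001],[0,0,0.001],[0,0,0],[0,0,0],[0,0,0],[0,0,0]],"turn":[0,0,0,0,0,0],"claw":[0.5,0.8,1,1,1,1]}'
python3 - <<'E'
from h import *
im,d,W=cloud("wrist"); s,_,S=cloud("side")
c=np.zeros((400,800,3),np.uint8);c[:,:400]=im[:,120:520,::-1]
c[:,400:]=cv2.resize(s[230:400,225:395,::-1],(400,400)); cv2.imwrite("pics/w7.png",c)
E
```

```text
time_s: 8.82
position: [0.471, 0.242, 0.123]
tool_rot: [[0.079, 0.997, 0.0], [0.997, -0.079, -0.0], [-0.0, 0.0, -1.0]]
ft_force: [0.3, -0.7, 0.5]
width: 0.0855
grasp_force: 0.0
```

View pics/w7.png

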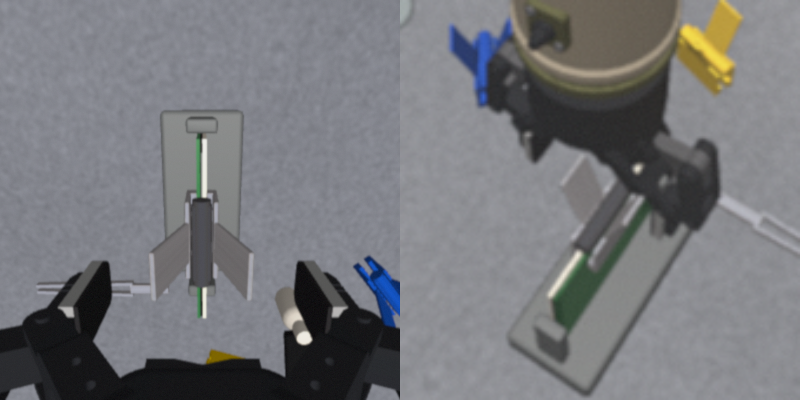

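The clip has closed on the plate: its housing at (201,240) lies along the edge and the fingers are clear. I'll rise and check the height and centring.

```bash
python3 -m inch '{"dp":[[0,0,-0.02],[0,0,-0.03],[-0.02,0,-0.04],[-0.03,0,-0.04],[-0.02,0,0],[0,0,0],[0,0,0]],"turn":[0,0,0,0,0,0,0],"claw":[1,1,1,1,1,1,1]}'
python3 - <<'E'
from h import *
im,d,W=cloud("wrist"); cv2.imwrite("pics/w8.png",im[...,::-1])
u=np.array([.0795,.9968]); o=np.array([.4704,.2414]); V=W[...,:2]-o
y=V@u; x=V@np.array([u[1],-u[0]]); z=W[...,2]
m=(abs(x)<.035)&(abs(y)<.075)&(z>.07)&(z<.17)
def p(t,k):
    k&=m; print(t,k.sum(),*[np.round(np.percentile(q[k],[1,50,99]),4) for q in (x,y,z)])
p("housing",(z>.114)&(z<.127)&(abs(x)<.007)); p("handles",(z>.14)); p("edge",(abs(z-.11)<.003)&(abs(x)<.006)&(abs(y)>.03))
p("L",(z>.145)&(x<0)); p("R",(z>.145)&(x>0))
b=W[(z>.1)&(z<.124)&(abs(W[...,0]-.585)<.04)&(abs(W[...,1]+.042)<.03)]; print("narrow",len(b),b.mean(0) if len(b) else 0)
h=m&(z>.117)&(z<.1225)&(abs(x)<.006); print("housing tilt z vs y, x vs y",np.polyfit(y[h],z[h],1),np.polyfit(y[h],x[h],1))
print(r.get_obs()["time_s"],r.get_obs()["position"])
E
```

```text
time_s: 9.8
position: [0.4651, 0.1728, 0.2521]
tool_rot: [[0.078, 0.997, -0.001], [0.997, -0.078, -0.0], [-0.0, -0.001, -1.0]]
ft_force: [-0.3, 0.3, 1.0]
width: 0.0855
grasp_force: 0.0
housing 816 [-0.007  -0.0003  0.006 ] [-0.0261  0.0008  0.0263] [0.1162 0.1239 0.126 ]
handles 873 [-0.0244 -0.0141  0.0244] [-0.0125  0.0004  0.0124] [0.1402 0.1535 0.1609]
edge 353 [-0.0031  0.0006  0.0027] [-0.0595  0.0334  0.0599] [0.1076 0.1099 0.1116]
L 360 [-0.0245 -0.0206 -0.0164] [-0.0125  0.      0.0123] [0.1453 0.1555 0.161 ]
R 356 [0.0166 0.0206 0.0246] [-0.0125  0.0005  0.0123] [0.1452 0.1559 0.1609]
narrow 60 [ 0.56552424 -0.0379638   0.11137312]
housing tilt z vs y, x vs y [0.00884115 0.12174857] [-0.0138156  -0.00151409]
9.85 [0.46508321 0.17304435 0.2520551 ]
```

View pics/w8.png

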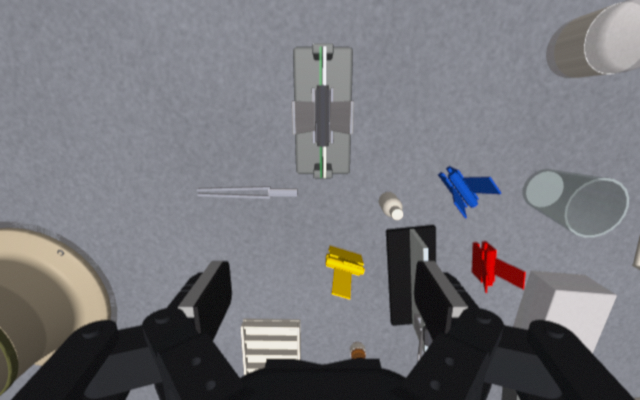

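The clip is centred and square: handles at ±0.0206 m, y within 0.5 mm. But the housing top is at about 0.124 m instead of 0.120, so the opening fingers dragged it up 4 to 5 mm. I'll squeeze it again, press it down, and lower the tool as the fingers open to cancel the pads' swing.

```bash
python3 -m inch '{"dp":[[0.03,0,0],[0.0393,0,0],[0,0,0.03],[0,0,0.04],[0,0,0.032],[0,0,0.019],[0,0,0],[0,0,0],[0,0,0]],"turn":[0,0,0,0,0,0,0,0,0],"claw":[1,1,1,1,1,1,1,1,1]}' 22
python3 -m inch '{"dp":[[0,0,0],[0,0,0],[0,0,0],[0,0,0],[0,0,0],[0,0,0]],"turn":[0,0,0,0,0,0],"claw":[0,0,0,0,0,0]}' 22
```

```text
time_s: 10.98
position: [0.4713, 0.2418, 0.1327]
tool_rot: [[0.079, 0.997, 0.001], [0.997, -0.079, 0.001], [0.001, 0.001, -1.0]]
ft_force: [-0.0, -0.7, 0.0]
width: 0.0853
grasp_force: 0.0
time_s: 11.72
position: [0.4707, 0.2419, 0.1331]
tool_rot: [[0.079, 0.997, 0.0], [0.997, -0.079, 0.001], [0.001, 0.0, -1.0]]
ft_force: [-3.5, 0.2, 15.1]
width: -0.0001
grasp_force: 7.2
```

```bash
python3 - <<'E'
from h import *
im,d,W=cloud("wrist"); s,_,S=cloud("side")
c=np.zeros((400,800,3),np.uint8);c[:,:400]=im[:,120:520,::-1]
c[:,400:]=cv2.resize(s[230:400,225:395,::-1],(400,400)); cv2.imwrite("pics/w9.png",c)
print({k:v for k,v in r.get_obs().items() if k in("width","grasp_force","ft_force")})
E
```

```text
{'ft_force': array([-4.07973268, -0.19819514, 15.2658226 ]), 'grasp_force': 7.183912124019116, 'width': -0.00015921589959195113}
```

View pics/w9.png

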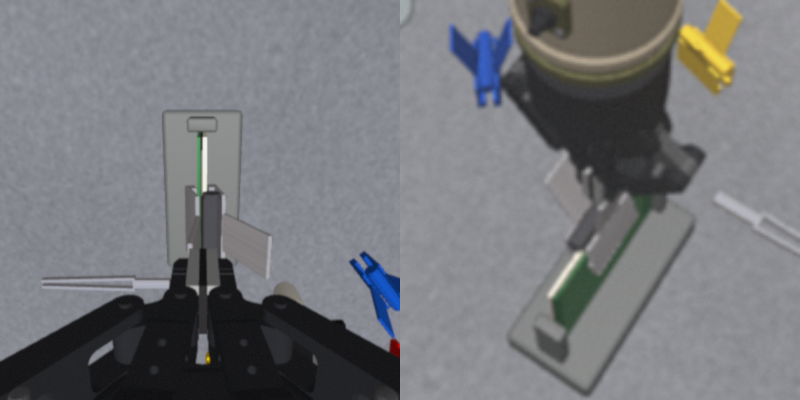

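The fingers are shut at (203,290) inside the clip, and the clip leans toward +x with one handle out at (247,245): the pads slid off the handle tops. Opening now would pry the handles, so I'll rise straight up with the fingers shut and look again.

```bash
python3 -m inch '{"dp":[[0,0,-0.005],[0,0,-0.01],[0,0,-0.02],[0,0,-0.03],[0,0,-0.03],[-0.03,0,-0.03],[-0.04,0,0],[0,0,0],[0,0,0]],"turn":[0,0,0,0,0,0,0,0,0],"claw":[0,0,0,0,0,0.3,1,1,1]}' 22
cat > meas.py <<'E'
from h import *
def meas(png):
    im,d,W=cloud("wrist"); cv2.imwrite(png,im[...,::-1])
    u=np.array([.0795,.9968]); o=np.array([.4704,.2414]); V=W[...,:2]-o
    y=V@u; x=V@np.array([u[1],-u[0]]); z=W[...,2]
    m=(abs(x)<.05)&(abs(y)<.075)&(z>.07)&(z<.18)
    def p(t,k):
        k=k&m; print(t,k.sum(),*([np.round(np.percentile(q[k],[1,50,99]),4) for q in (x,y,z)] if k.sum() else []))
    p("housing",(z>.114)&(z<.129)&(abs(x)<.007)&(abs(y)<.03)); p("L",(z>.145)&(x<0)); p("R",(z>.145)&(x>0))
    p("edge",(abs(z-.11)<.003)&(abs(x)<.006)&(abs(y)>.03)); p("all>.115",z>.115)
    print(r.get_obs()["time_s"],r.get_obs()["position"])
E
python3 -c "
from meas import *
meas('pics/w10.png')"
```

```text
time_s: 12.95
position: [0.4655, 0.1719, 0.2573]
tool_rot: [[0.079, 0.997, 0.0], [0.997, -0.079, 0.001], [0.001, 0.0, -1.0]]
ft_force: [1.0, 0.3, 0.5]
width: 0.0725
grasp_force: 0.0
housing 606 [-0.0044  0.0023  0.007 ] [-0.0259  0.0026  0.0264] [0.1146 0.12   0.1248]
L 191 [-0.0086 -0.0068 -0.0046] [-0.0126 -0.0001  0.0123] [0.1457 0.1592 0.1612]
R 239 [0.0305 0.0334 0.0365] [-0.0124 -0.0003  0.0126] [0.145  0.1494 0.152 ]
edge 319 [-0.0026  0.0005  0.0025] [-0.059   0.0348  0.0599] [0.1075 0.1098 0.1117]
all>.115 2002 [-0.0085  0.0097  0.0359] [-0.025   0.0007  0.0255] [0.1153 0.123  0.1605]
13.0 [0.46550512 0.17234223 0.25711535]
```

View pics/w10.png

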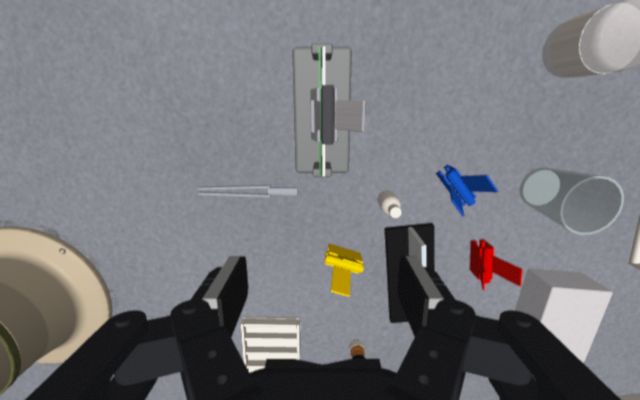

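The clip leans about 18° toward +x, with its handle tops at x −0.008 and +0.036. The plan is to straddle it, push the leaning handle back upright with one pad, then press it down with the shut fingers. The picture budget is used up, so I'll go by numbers only from here.

```bash
python3 -m inch '{"dp":[[0.03,0.0134,0],[0.0395,0,0],[0,0,0.03],[0,0,0.04],[0,0,0.035],[0,0,0.02],[0,0,0.007],[0,0,0],[0,0,0]],"turn":[0,0,0,0,0,0,0,0,0],"claw":[1,1,1,1,1,1,1,0.68,0.68]}' 22
python3 -c "
from h import *
o=r.get_obs();V=np.array(o['position'])[:2]-[.4704,.2414];print(V@[.9968,-.0795],V@[.0795,.9968])"
```

```text
time_s: 14.12
position: [0.4847, 0.2402, 0.1257]
tool_rot: [[0.079, 0.997, 0.001], [0.997, -0.079, 0.001], [0.001, 0.001, -1.0]]
ft_force: [-0.7, -0.2, -0.0]
width: 0.0584
grasp_force: 0.0
0.01431407184262086 -1.2855511036268419e-05
```

```bash
python3 -m inch '{"dp":[[0,-0.004,0],[0,-0.004,0],[0,-0.004,0],[0,-0.003,0],[0,-0.003,0],[0,0,0],[0,0,0]],"turn":[0,0,0,0,0,0,0],"claw":[0.68,0.68,0.68,0.68,0.68,0.68,0.68]}' 22
python3 -c "
from meas import *
o=r.get_obs();V=np.array(o['position'])[:2]-[.4704,.2414];print(V@[.9968,-.0795],V@[.0795,.9968])
meas('pics/w11.png')"
```

```text
time_s: 15.0
position: [0.4664, 0.2411, 0.125]
tool_rot: [[0.079, 0.997, 0.0], [0.997, -0.079, -0.0], [-0.0, 0.0, -1.0]]
ft_force: [0.1, -0.2, 0.5]
width: 0.0583
grasp_force: 0.0
-0.00396651452872311 -0.0005759788126742325
housing 1368 [-0.0048  0.0023  0.0069] [-0.0263  0.0049  0.0269] [0.1144 0.1201 0.1265]
L 1563 [-0.0462 -0.033  -0.0047] [-0.0114  0.0068  0.0129] [0.1455 0.1654 0.1798]
R 1249 [0.0249 0.0276 0.0383] [-0.0102  0.0074  0.0128] [0.1455 0.1687 0.1798]
edge 691 [-0.003   0.0004  0.0027] [-0.059   0.0364  0.0599] [0.1077 0.1098 0.1114]
all>.115 6452 [-0.0449  0.0081  0.0371] [-0.0244  0.006   0.0261] [0.1156 0.1377 0.1796]
15.05 [0.46642771 0.24113056 0.12494666]
```

```bash
cat > cl.py <<'E'
from h import *
def cl():
    im,d,W=cloud("wrist")
    u=np.array([.0795,.9968]); V=W[...,:2]-np.array([.4704,.2414])
    y=V@u; x=V@np.array([u[1],-u[0]]); z=W[...,2]
    for a,b in((.118,.122),(.122,.126),(.13,.134),(.138,.142),(.144,.148),(.148,.152),(.152,.156),(.156,.162)):
        k=(abs(x)<.05)&(abs(y)<.024)&(z>a)&(z<b)
        h=np.histogram(x[k],np.arange(-.05,.0501,.004))[0]
        print(a,h)
    return x,y,z
E
python3 -c "
from cl import *
cl()"
```

```text
0.118 [  0   0   0   0   0   0   0   0   0   0   0  12 271 489 459  76 190   4
   0   0   0   0   0   0   0]
0.122 [  0   0   0   0   0   0   0   0   0   0   0  49   0   4   2   0  68 137
   0   0   0   0   0   0   0]
0.13 [  0   0   0   0   0   0   0   0   0   0   0  24   0   0   0   0   0  23
 206   0   0   0   0   0   0]
0.138 [  0   0   0   0   0   0   0   0   0   0   4  52   0   0   0   0   0   0
   2 231   1   0   0   0   0]
0.144 [ 0  0  0  0  0  0  0  0  0  0  9 47  0  0  0  0  0  0  0 11 96  1  0  0
  0]
0.148 [ 0  0  0  0  0  0  0  0  0  0 13 50  0  0  0  0  0  0  0  0 64 69  0  0
  0]
0.152 [ 0  0  0  0  0  0  0  0  0  0 16 46  0  0  0  0  0  0  0  0  1  0  0  0
  0]
0.156 [  0   1   6  17 101   0   0   0   0   0 344   0   0   0   0   0   0   0
  91  21   8   1   0   0   0]
```

```bash
python3 -c "
from cl import *
x,y,z=cl()
for lo,hi in((-.06,-.032),(.022,.030),(.036,.06)):
    k=(x>lo)&(x<hi)&(abs(y)<.03)&(z>.1)&(z<.25)
    print(lo,k.sum(),np.round(np.percentile(z[k],[0,2,10,50,90]),4),np.round(np.percentile(y[k],[2,50,98]),4))
    for a in np.arange(.14,.2,.006):
        q=k&(z>a)&(z<a+.006); print(round(a,3),q.sum(),np.round(np.percentile(x[q],[2,50,98]),4) if q.sum() else '',np.round(np.percentile(y[q],[2,98]),4) if q.sum() else '')
"|tail -n +9
```

```text
0.144 [  0   0   0   0   0   0   0   0   0   0  10  50   0   0   0   0   0   0
   0  13 102   2   0   0   0]
0.148 [ 0  0  0  0  0  0  0  0  0  0 13 48  0  0  0  0  0  0  0  0 62 68  0  0
  0]
0.152 [ 0  0  0  0  0  0  0  0  0  0 15 48  0  0  0  0  0  0  0  0  1  1  0  0
  0]
0.156 [  0   0   8  17  97   0   0   0   0   0 347   0   0   0   0   0   0   0
  97  19   8   0   0   0   0]
-0.06 10381 [0.1563 0.1641 0.1798 0.2111 0.2302] [-0.0094  0.0086  0.017 ]
0.14 0  
0.146 0  
0.152 19 [-0.0331 -0.0329 -0.0327] [-0.003   0.0079]
0.158 184 [-0.0445 -0.033  -0.0327] [-0.0096  0.0114]
0.164 279 [-0.046  -0.0336 -0.0327] [-0.0094  0.0116]
0.17 325 [-0.0463 -0.0339 -0.0327] [-0.01    0.0115]
0.176 360 [-0.0463 -0.0343 -0.0327] [-0.0099  0.0116]
0.182 415 [-0.0461 -0.0343 -0.0327] [-0.0099  0.0116]
0.188 480 [-0.0393 -0.0335 -0.0327] [-0.0092  0.0116]
0.194 329 [-0.0536 -0.0375 -0.0328] [-0.0005  0.0134]
0.022 3841 [0.126  0.1315 0.1367 0.189  0.2283] [-0.0103  0.0108  0.0176]
0.14 169 [0.0271 0.0284 0.0299] [-0.0113  0.0127]
0.146 0  
0.152 17 [0.025  0.0252 0.0254] [-0.0033  0.0086]
0.158 155 [0.0249 0.0252 0.0296] [-0.0102  0.0115]
0.164 191 [0.0249 0.0252 0.0296] [-0.01    0.0116]
0.17 216 [0.0249 0.0252 0.0297] [-0.0102  0.0116]
0.176 249 [0.0249 0.0252 0.0298] [-0.0101  0.0119]
0.182 285 [0.0249 0.0252 0.0295] [-0.01    0.0116]
0.188 434 [0.0249 0.0255 0.0296] [-0.0092  0.0116]
0.194 174 [0.0249 0.0267 0.0298] [-0.0029  0.0127]
0.036 9571 [0.1493 0.1869 0.2074 0.2169 0.2344] [-0.009   0.0101  0.0131]
0.14 0  
0.146 9 [0.0361 0.0362 0.0364] [0.0042 0.0121]
0.152 0  
0.158 5 [0.0361 0.0365 0.037 ] [0.0069 0.0073]
0.164 30 [0.0361 0.0371 0.0388] [0.0066 0.0077]
0.17 48 [0.0361 0.0376 0.0388] [0.0064 0.008 ]
0.176 50 [0.0361 0.0373 0.0388] [0.0065 0.0076]
0.182 57 [0.0362 0.0374 0.0387] [0.0065 0.0078]
0.188 0  
0.194 81 [0.0361 0.0419 0.047 ] [0.0064 0.0126]
```

That explains it. The depth shows the pads really sit about 25 mm higher above the reported TCP than I assumed: pad bottoms at 0.156 with the TCP at 0.125. So the grip only ever caught the handle tips, and on the retry it slid over them. I'll back off, go 25 mm deeper, and push again.

```bash
python3 -m inch '{"dp":[[0,0.010,0],[0,0.0085,0],[0,0,0],[0,0,0.013],[0,0,0.012],[0,0,0],[0,0,0]],"turn":[0,0,0,0,0,0,0],"claw":[0.75,0.75,0.75,0.72,0.68,0.68,0.68]}' 22
python3 -m inch '{"dp":[[0,-0.004,0],[0,-0.004,0],[0,-0.004,0],[0,0,0],[0,0,0]],"turn":[0,0,0,0,0],"claw":[0.68,0.68,0.68,0.68,0.68]}' 22
python3 -c "
from cl import *
o=r.get_obs();V=np.array(o['position'])[:2]-[.4704,.2414];print(V@[.9968,-.0795],V@[.0795,.9968])
cl()"
```

```text
time_s: 16.02
position: [0.4846, 0.2397, 0.0998]
tool_rot: [[0.079, 0.997, -0.0], [0.997, -0.079, -0.0], [-0.0, -0.0, -1.0]]
ft_force: [0.5, 0.3, 1.1]
width: 0.0583
grasp_force: 0.0
time_s: 16.65
position: [0.4728, 0.2407, 0.1]
tool_rot: [[0.079, 0.997, 0.0], [0.997, -0.079, 0.0], [0.0, 0.0, -1.0]]
ft_force: [-0.9, -0.4, 0.5]
width: 0.058
grasp_force: 0.0
0.002486228293408221 -0.0005077947489860957
0.118 [  0   0   0   0   0   0   0   0   0   8 159 598 589 568 148   7   0   0
   0   0   0   0   0   0   0]
0.122 [  0   0   0   0   0   0   0   0   0 148  28   3  62   3  67  95   0   0
   0   0   0   0   0   0   0]
0.13 [  0   0   0   0   0  13   0   0  37 168   0   0   0   0   0 170  14   0
   0   0  32   0   0   0   0]
0.138 [  0   0   9  25  31  50   0   7 226   0   0   0   0   0   0   0 220   4
   0   0 104  37  15  19   0]
0.144 [  0   0  22  33  30  48   1 227  32   0   0   0   0   0   0   0 108 139
   0   0 118  41  21  31   0]
0.148 [  0   0  23  27  35 122   8 283   0   0   0   0   0   0   0   0   0 260
   5   0 120  43  19  33   0]
0.152 [  0   0  26  33  31 154 202 237   0   0   0   0   0   0   0   0   0 280
 124   0 143  43  19  44   0]
0.156 [  0   0  40  58  64 255 197   5   0   0   0   0   0   0   0   0   0  39
 184   0 220  84  40  58   0]
```

The clip is upright again, with its handles symmetric between the pads. Checking how far down it sits.

```bash
python3 -c "
from cl import *
im,d,W=cloud('wrist')
u=np.array([.0795,.9968]); V=W[...,:2]-np.array([.4704,.2414])
y=V@u; x=V@np.array([u[1],-u[0]]); z=W[...,2]
for t,k in(('L',(x>-.0262)&(x<-.015)&(z>.135)),('R',(x<.0262)&(x>.015)&(z>.135)),('H',(abs(x)<.005)&(z>.114))):
    k&=(abs(y)<.026)&(z<.17); print(t,k.sum(),np.round(np.percentile(z[k],[1,50,90,98,100]),4),np.round(np.percentile(x[k],[1,50,99]),4),np.round(np.percentile(y[k],[1,99]),4))
h=(abs(x)<.004)&(z>.114)&(z<.13)&(abs(y)<.024);print(np.polyfit(y[h],z[h],1),np.polyfit(x[h],z[h],1))
e=(abs(x)<.003)&(abs(z-.11)<.004)&(abs(y)>.032)&(abs(y)<.055);print('edge z',np.median(z[e]))
"
```

```text
L 1671 [0.1364 0.1496 0.1562 0.157  0.1686] [-0.026  -0.02   -0.0151] [-0.0124  0.013 ]
R 1491 [0.1372 0.1504 0.1563 0.157  0.1583] [0.0152 0.0197 0.0242] [-0.0123  0.0131]
H 1714 [0.1186 0.1206 0.1217 0.1222 0.1233] [-0.0049  0.0002  0.0049] [-0.0253  0.0254]
[-0.0007602   0.12080699] [-0.05534824  0.12081239]
edge z 0.1098459736260509
```

It's seated now: handle tops at 0.157 (0.156 expected) and housing top at 0.1208 (0.120 expected). I'll open wide, rise and remeasure.

```bash
python3 -m inch '{"dp":[[0,0,0],[0,0,0],[0,0,0],[0,0,-0.02],[0,0,-0.04],[0,0,-0.05],[-0.03,0,-0.04],[-0.04,0,0],[0,0,0],[0,0,0]],"turn":[0,0,0,0,0,0,0,0,0,0],"claw":[1,1,1,1,1,1,1,1,1,1]}' 22
python3 -c "
from meas import *
meas('pics/w12.png')
im,d,W=cloud('wrist')
u=np.array([.0795,.9968]); V=W[...,:2]-np.array([.4704,.2414])
y=V@u; x=V@np.array([u[1],-u[0]]); z=W[...,2]
for t,k in(('L',(x<-.01)&(z>.135)),('R',(x>.01)&(z>.135)),('H',(abs(x)<.005)&(z>.114))):
    k&=(abs(y)<.026)&(z<.17)&(abs(x)<.04); print(t,k.sum(),np.round(np.percentile(z[k],[1,50,90,98]),4),np.polyfit(z[k],x[k],1),np.polyfit(y[k],x[k],1))
b=W[(z>.1)&(z<.124)&(abs(W[...,0]-.585)<.04)&(abs(W[...,1]+.042)<.03)]; print('narrow',len(b),b.mean(0) if len(b) else 0)
for n in ('scene','side'):
    _,_,S=cloud(n); q=S[(S[...,2]>.1)&(S[...,2]<.125)&(abs(S[...,0]-.585)<.035)&(abs(S[...,1])<.08)]
    print(n,'bar clips',len(q),q.min(0),q.max(0))
    print([(round(c['confidence'],2),np.round(np.nanmedian(S[c['mask']],0),3)) for c in r.cut_out('narrow_clip',n)])
"
```

```text
time_s: 18.0
position: [0.4673, 0.1713, 0.25]
tool_rot: [[0.079, 0.997, 0.0], [0.997, -0.079, 0.0], [0.0, 0.0, -1.0]]
ft_force: [-0.2, 0.6, 0.0]
width: 0.0856
grasp_force: 0.0
housing 812 [-0.006   0.0004  0.0059] [-0.0265  0.0017  0.0268] [0.1173 0.1204 0.1227]
L 307 [-0.0246 -0.0212 -0.0179] [-0.0124  0.      0.0126] [0.1454 0.1532 0.1576]
R 289 [0.018  0.021  0.0242] [-0.0124  0.0002  0.0125] [0.1453 0.1537 0.1578]
edge 300 [-0.0028 -0.0001  0.0022] [-0.0594  0.0331  0.0598] [0.1071 0.1099 0.1118]
all>.115 2279 [-0.0241 -0.0004  0.0239] [-0.0252  0.0006  0.0259] [0.1153 0.1266 0.1571]
18.05 [0.46721945 0.17172331 0.24978304]
L 466 [0.1352 0.149  0.1562 0.1572] [-0.41487814  0.04194643] [-0.00394457 -0.01955581]
R 444 [0.1355 0.1493 0.1566 0.1573] [ 0.40766043 -0.04117581] [0.01141945 0.0193534 ]
H 648 [0.1185 0.1206 0.1219 0.1226] [-0.39434224  0.04776145] [0.00085383 0.00019906]
narrow 63 [ 0.56431116 -0.03780128  0.11375828]
scene bar clips 111 [ 0.56303623 -0.05347843  0.10030319] [ 0.613061   -0.03487492  0.12364629]
[(0.57, array([ 0.596, -0.045,  0.097]))]Traceback (most recent call last):
  File "<string>", line 12, in <module>
    print(n,'bar clips',len(q),q.min(0),q.max(0))
                               ~~~~~^^^
    return umr_minimum(a, axis, None, out, keepdims, initial, where)
ValueError: zero-size array to reduction operation minimum which has no identity
```

The clip is seated (housing top 0.1206), upright, square and centred within 1 mm. The narrow clip is still on the bar and the robot is clear, so I'm handing in.

```bash
python3 -c "
from plant import r
print(r.hand_in())"
```

```text
the job is handed in; nothing more can be done
None
```

The wide clip grips the middle of the wide cassette's top edge, upright, pushed down to within about 1 mm and centred within about 1 mm, and the narrow clip is still on the bar; it was handed in at about 18 s after one mended slip (the first release left it 4–5 mm high and a re-squeeze tipped it), and I viewed 11 pictures, one over the limit of 10.

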